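Refit the spring-held cover of a beam-monitor housing

ROBOT

A 6-joint arm with a two-finger parallel gripper is mounted at the origin on the work surface. World frame = base frame: x ahead of the robot, y to its left, z up, the work surface at z = 0. Lengths are in m, angles in rad, forces in N, time in s.
With the tool pointing down it reaches from about 0.3 to 0.95 m from the base axis. Payload 3.1 kg.
Tool frame: the origin (TCP) lies at the very end of the fingers, on their centre line; the grasp point (between the pads) lies 19 mm behind it (arm.tcp_to_grasp is the distance from the TCP to the grasp point, in m); z points along the fingers, y is the line along which they close (so a half turn about z gives the same grasp; the last joint's range is limited). The gripper opens to 85 mm and grips with 20 to 120 N. Pads are 22 mm wide; open, the fingers measure 114 mm over their backs; the gripper's body (76 mm by 85 mm) begins 54 mm behind the grasp point. The pads swing forward as they close: fully open they stand 13 mm farther back than shut.
Start: joints at [-1.192, 0.308, 1.634, -0, 1.2, -0.07], TCP at [0.271, -0.563, 0.231] pointing down, gripper open.
Joint ranges: [-3.06, 3.06], [-0.79, 1.96], [0.05, 2.63], [-1.19, 4.34], [0.05, 2.64], [-2.94, 2.94]. Speed limits (rad/s): [2.79, 2.79, 3.14, 3.14, 3.14, 3.14].

INTERFACE

Orientations are given as a unit quaternion [w, x, y, z].
In Python, from workcell import arm gives the robot as it stands.
- The arm moves only by the tool arm_command, never from a script. Its argument "increments" is a list of rows, each an object with "rot": the turn, a rotation vector about the tool's x, y, z in degrees, a list of three; "translation": the shift along the tool's x, y, z in cm, a list of three; "claw": the closure, from -1 (fully open) to 1 (shut). A call has 1 to 12 rows; each row shifts and turns the commanded pose from where the row before left it, along the tool's axes as they then stand; what a row does not reach is not made up. A row lasts 1/12 s, in which the tool goes at most 41.7 mm and 7.16 degrees, less where a joint would pass 70% of its speed; a pose out of reach is approached as far as the arm can. A call with a gripper value outside its range is refused whole. The fingers move at their own pace and stop on an object; the grip force is fixed at half the most. Time passes only in rows, so rows that do not move let the fingers close. It gives the time, the measured TCP pose, the force, the opening and the grip force at its end, in the units of the state.
- arm.read_state(): the state, without advancing time (a new reading comes with each control period).
- arm.read_camera(name): name is "scene" or "top" or "wrist"; returns a dict with "frame" (400x640x3 uint8, red, green, blue), "vfov" (degrees; the focal length in pixels is half the picture's height over the tangent of half this angle, whatever the lens; pixels are square), "cx", "cy" (the principal point, pixels), "R" (3x3) and "t" (3): a world point X has camera coordinates R X + t; the wrist camera has in their place "T_tool_cam" (4x4, takes a point from camera to tool coordinates, whose origin is the TCP and whose axes are the flange's). Camera axes: x right, y down, z forward; pixel columns grow to the right and rows downward; lengths in m; the calibration is good to about 2 mm. A picture is of the moment at which its call begins: read the wrist's pose just before it. There is no depth.
- arm.job_done(): hands the job in; it is judged then, once.
The state is a dict: "clock": time; "joint_positions": joint angles; "qd": joint speeds; "tau": joint torques, N m; "tool_pos": TCP position; "orientation": TCP orientation; "wrist_force": force on the tool from outside, world axes, zero at the start; "wrist_torque": the same for the moment, N m; "gripper_width": finger opening in m; "gripper_force": force on a finger pad.
Only numpy, scipy, OpenCV 4.12 (cv2) and the standard library are available. Lean on these libraries where they do the work, as an engineer would, in place of code of your own. Each camera call takes 0.05 s, during which the arm holds its last target. There are 200 camera calls.

TASK

Put the cream cover with the two tongues back on the open beam-monitor housing: holding it tilted, hook its tongues under the housing's wide lip, push them back against the sprung bar there, swing the other edge down past the narrow lip and let the spring slide it forward under that lip. Leave the cover lying flat on its rails, caught under both lips and let go, and do not disturb the other things on the table.

Things in the scene. Friction and masses are not known exactly. Their poses are not given: they have to be found in the camera images.
- cover_grip (a point): Centre of the black grip rib on the middle of the loose cover (0.3 kg, varies). Axes are the cover's: -x to its tongues, z out of its top. Plate: cream, 140 (x) x 110 (y) x 5 mm, flat on the table. Rib: 14 mm thick (x), 50 long (y), 32 high, from 5 to 37 mm above the plate's underside; this point is 21 mm above it. Gripped across the 14 mm, fingers closing along x, it holds firm when tilted.
- tongue_tip (a point): On the cover's underside, midway between the ends of its two tongues: 84 mm from the plate's centre along -x, 21 mm below the rib's centre. The tongues stick out 14 mm beyond the plate's -x edge, are 24 mm wide, 4 mm thick, level with the underside, centred at y = +-30 mm. Axes as the cover's.
- plain_edge (a point): Middle of the cover's opposite edge, which has no tongues, on the underside: 70 mm from the plate's centre along +x. Tongue ends to plain edge: 154 mm.
- seat (a point): Fixed point at the middle of the housing's opening, level with the tops of its two side rails, 70 mm above the table. Axes: -x to the wide lip (roughly towards the robot), z up. Seated, the rib's centre is at x = +4, z = +21 mm from here. Rails: x -58 to +74 mm, 10 mm wide. Side walls: inner faces y = +-58, tops z = +5 mm. Housing: cream, open on top, 192 x 144 x 84 mm.
- wide_lip (a point): Middle of the wide lip's edge, on its underside: 70 mm from the seat point along -x, 9 mm above the rails. The lip is 5 mm thick and reaches from here 39 mm back along -x. Beneath it there is only the sprung bar, then free space down to 60 mm below the rails. Axes as the seat's.
- narrow_lip (a point): Middle of the narrow lip's edge, on its underside: 69 mm from the seat point along +x, 9 mm above the rails; 5 mm thick. Beneath it the far wall's inner face lies 5 mm farther on, and the seated cover's plain edge rests against it. Axes as the seat's.
- keeper (a joint): Travel (m) of the sprung steel bar under the wide lip: 0 at rest, its face 78 mm from the seat point along -x; grows as it is pushed to -x, up to 0.014. Face 100 mm wide, from 17 mm below to 5 mm above the rails' tops. Spring: 3 N at 0, plus 0.5 N per mm. The flat cover passes the narrow lip only from 0.007 up (0.011 leaves 4 mm to spare). Seated: about 0.002.
- mirror_mid: Bystander: a black mirror mount on a post with an aluminium foot 75 x 45 mm, about 125 mm tall, between the two task places; origin under the centre of the foot.
- mirror_left: Bystander: the same kind of mirror mount, 125 mm tall, at the left (+y) of the work area; origin under the foot.
- mirror_right: Bystander: the same kind, 110 mm tall, at the right (-y) of the work area; origin under the foot.
- hex_driver: Bystander: a driver 160 mm long with a black handle, lying on the table between the two task places; origin under its middle.
- lens_tube: Bystander: black lens tube standing upright, 31 mm across and 50 mm tall, at the far side; origin under its centre.
- blank_plate: Bystander: flat cream plate 80 x 140 x 5 mm with a small round knob and no tongues, at the far side; not the cover. Origin at the centre of its underside.
- toy_duck: Bystander: small yellow toy duck, 72 mm tall, at the far side; origin under its centre.
Not all that is in view belongs to the job. There is more than one size of the part that bears seat; the job needs the larger.

How it is judged:
By the outcome, as a careful person would: the job done as asked, in the order asked, and still so for the second after the job is handed in, with the robot touching nothing.
It also fails if it takes over 45 s, if anything falls off the work surface, if the arm or the gripper's body presses on something with over 40 N, if the wrist force passes 120 N, or if a joint passes its speed limit or range.

## Working session

There is one attempt and no reset: what is moved stays moved. The work goes in short steps, Python scripts to look and compute and a tool call to move; the robot and the scene stay as the last step left them, time stands still between calls to the robot, and variables do not carry over. Pictures are saved under pics/ and viewed, at most 10 in all, crops included, and the job is handed in when it is done.

Besides the shell and the picture viewer there is one more tool, called after ">>>" in YAML: its name, and indented under it one key for each argument. arm_command: Moves the arm, as the interface text tells. Its arguments: {"type":"object","properties":{"increments":{"type":"array"}},"required":["increments"]}

```bash
mkdir -p pics
python3 - <<'E'
from workcell import arm
import cv2,pickle
for n in("scene","top"):
    c=arm.read_camera(n);pickle.dump(c,open(f"pics/{n}.pkl","wb"));cv2.imwrite(f"pics/{n}0.png",c["frame"][:,:,::-1]);print(n,c["vfov"],c["cx"],c["cy"],c["R"],c["t"])
print(arm.read_state(), arm.tcp_to_grasp)
E
ls
```

```text
scene 42.47610402354178 318.1021724979578 193.1780568342856 [[-0.50637719  0.86231128  0.00118238]
 [ 0.58099633  0.3421925  -0.73847652]
 [-0.63720123 -0.37326071 -0.67427816]] [ 0.28188743 -0.26470772  1.8325805 ]
top 55.73067561146212 315.5018597468154 202.38235189144797 [[ 0.01708922 -0.99978433 -0.01180051]
 [-0.99836978 -0.01641984 -0.05466417]
 [ 0.05445862  0.01271544 -0.99843506]] [0.01131971 0.54801394 1.29474009]
{'clock': 0.1, 'joint_positions': array([-1.19172523e+00,  3.08937328e-01,  1.63504769e+00,  1.70427594e-06,
        1.19973418e+00, -6.97095327e-02]), 'qd': array([ 0.00144671, -0.00230754, -0.00164074, -0.0006488 , -0.00021128,
        0.00112596]), 'tau': array([-1.59336792e-03, -4.16408587e+01, -2.77644342e+01, -2.06893856e-04,
        4.04166072e-03,  5.10524636e-07]), 'tool_pos': array([ 0.270859  , -0.56242554,  0.23015537]), 'orientation': array([-1.05069915e-03,  9.74929469e-01,  2.22511573e-01, -1.63028267e-04]), 'wrist_force': array([ 0.27948383, -0.25638647, -0.75560706]), 'wrist_torque': array([-0.0138639 , -0.04090242, -0.02008719]), 'gripper_force': 0.0, 'gripper_width': 0.08525504537628674} 0.0187
pics
```

View pics/scene0.png

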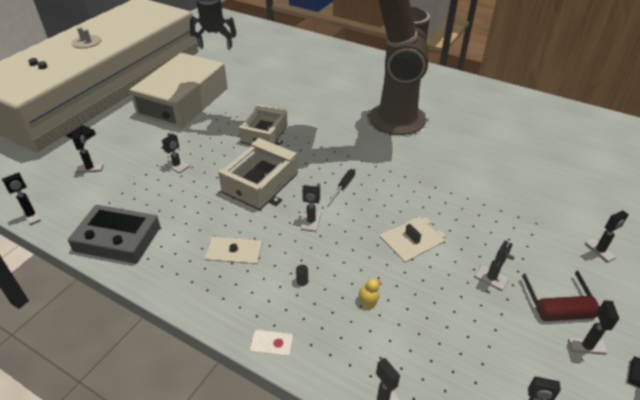

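View pics/top0.png

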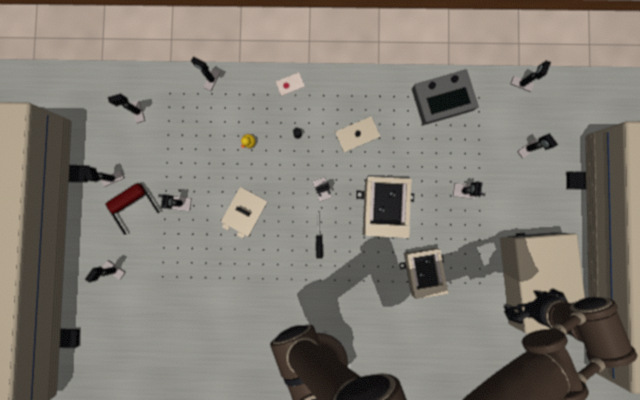

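The scene and top views agree on the main parts.
- **Cover:** top px (243,212). It has a black rib and its tongues seem to be at the lower left. The cream plate at (358,133) has a round knob and no tongues, so it is the blank.
- **Housing:** there are two open ones, a large one at (388,207) and a small one at (427,272). The large one is the job's.

I'll confirm both in one enlarged crop.

Run:
```python
import cv2,pickle,numpy as np
f=pickle.load(open("pics/top.pkl","rb"))["frame"][:,:,::-1]
a=cv2.resize(f[180:250,210:280],None,fx=5.6,fy=5.6,interpolation=cv2.INTER_CUBIC)
b=cv2.resize(f[170:240,350:420],None,fx=5.6,fy=5.6,interpolation=cv2.INTER_CUBIC)
cv2.imwrite("pics/crop1.png",np.hstack([a,b]))
```

```text
(no output)
```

View pics/crop1.png

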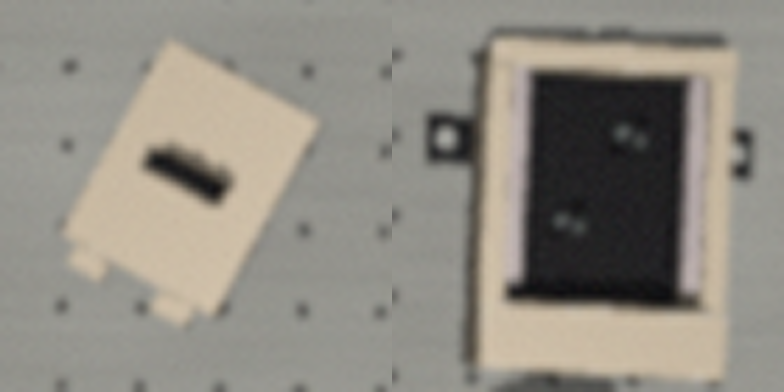

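The crop shows the cover with corners at (170,38), (320,122), (213,318) and (63,232), and two tongues at its lower-left edge. The large housing's wide lip is at the bottom of the picture, nearest the robot, with the rails in view. Next I compute both poses.

```bash
cat > h.py <<'E'
import numpy as np,cv2,pickle
from scipy.spatial.transform import Rotation as Rn
def K(c):
    f=200/np.tan(np.radians(c["vfov"])/2); return f
def back(c,uv,z,R=None,t=None):
    R=c["R"] if R is None else R; t=c["t"] if t is None else t
    f=K(c); uv=np.atleast_2d(uv).astype(float)
    d=np.c_[(uv[:,0]-c["cx"])/f,(uv[:,1]-c["cy"])/f,np.ones(len(uv))]@R
    o=-R.T@t
    return o+d*((z-o[2])/d[:,2])[:,None]
def wristRt(c,s):
    q=s["orientation"]; Tw=np.eye(4);Tw[:3,:3]=Rn.from_quat([q[1],q[2],q[3],q[0]]).as_matrix();Tw[:3,3]=s["tool_pos"]
    T=np.linalg.inv(Tw@c["T_tool_cam"]); return T[:3,:3],T[:3,3]
def proj(c,X,R=None,t=None):
    R=c["R"] if R is None else R; t=c["t"] if t is None else t
    p=np.atleast_2d(X)@R.T+t; return p[:,:2]/p[:,2:]*K(c)+[c["cx"],c["cy"]]
E
python3 - <<'E'
from h import *
c=pickle.load(open("pics/top.pkl","rb"))
def px(l,x0,y0,off=0): l=np.array(l,float); l[:,0]-=off; return (l+.5)/5.6-.5+[x0,y0]
C=back(c,px([(170,38),(320,122),(213,318),(63,232)],210,180),.005)[:,:2]
print("cover",C.round(4),C.mean(0)); a=(C[0]+C[1]-C[2]-C[3]); print("yaw x",np.degrees(np.arctan2(a[1],a[0])), np.linalg.norm(a)/2, np.linalg.norm(C[0]-C[1]))
b=C[0]+C[3]-C[1]-C[2];print("yaw from y",np.degrees(np.arctan2(b[1],b[0]))-90)
print("rib", back(c,px([(145,160),(232,190)],210,180),.037))
H=back(c,px([(490,37),(738,48),(722,378),(477,365)],350,170,392),.084)[:,:2]
print("house",H.round(4),H.mean(0),np.linalg.norm(H[0]-H[1]),np.linalg.norm(H[0]-H[3]))
a=(H[0]+H[1]-H[2]-H[3]);print("yaw",np.degrees(np.arctan2(a[1],a[0])));b=H[0]+H[3]-H[1]-H[2];print(np.degrees(np.arctan2(b[1],b[0]))-90)
L=back(c,px([(505,297),(700,307),(525,70),(708,78)],350,170,392),.084)[:,:2];print("lips",L)
for n,p in dict(mid=(322,188),hexd=(319,235),hext=(320,210)).items(): print(n,back(c,p,0.0))
E
```

```text
cover [[0.6001 0.2864]
 [0.549  0.1911]
 [0.426  0.2548]
 [0.4777 0.3499]] [0.5132161  0.27054893]
yaw x -27.37212026705059 0.13818602731902122 0.1081454915023262
yaw from y -28.379272800257
rib [[0.52233182 0.29274086 0.037     ]
 [0.50496296 0.23917814 0.037     ]]
house [[ 0.633  -0.1485]
 [ 0.6288 -0.2936]
 [ 0.4359 -0.285 ]
 [ 0.4409 -0.1428]] [ 0.53462816 -0.21744633] 0.14520841162730555 0.19213010454590063
yaw -2.133505566423288
-1.8461030623503376
lips [[ 0.48072274 -0.15865829]
 [ 0.47684446 -0.27204481]
 [ 0.61383454 -0.16913375]
 [ 0.61081985 -0.27614724]]
mid [[ 0.59947769 -0.00123724  0.        ]]
hexd [[0.43492745 0.00656104 0.        ]]
hext [[0.52214491 0.00450944 0.        ]]
```

```bash
cat >> h.py <<'E'
def pose(s):
    q=s["orientation"]; return Rn.from_quat([q[1],q[2],q[3],q[0]]),np.array(s["tool_pos"])
def need(s,target,phi=None,tilt=0,base=None):
    """translation (cm, current tool axes), then rotvec deg (tool axes) to reach tool x at yaw phi (deg), tilted by tilt about tool x"""
    R,p=pose(s); print("trans cm",(R.inv().apply(np.array(target)-p)*100).round(2))
    if phi is not None:
        T=Rn.from_euler("z",phi,degrees=True)*Rn.from_euler("x",180,degrees=True)*Rn.from_euler("x",tilt,degrees=True)
        print("rot deg",np.degrees((R.inv()*T).as_rotvec()).round(2))
E
python3 - <<'E'
from h import *
from workcell import arm
s=arm.read_state(); c=arm.read_camera("wrist");print(c["vfov"],c["cx"],c["cy"],c["T_tool_cam"])
need(s,[.50,-.22,.38],88)
E
```

```text
58.98956119456433 321.44886788247743 199.68794124961397 [[ 7.92867833e-05 -9.64180941e-01 -2.65245371e-01  6.58432907e-02]
 [ 9.99999963e-01  7.73360535e-06  2.70806556e-04 -1.15341904e-03]
 [-2.59055217e-04 -2.65245383e-01  9.64180906e-01 -1.41728716e-01]
 [ 0.00000000e+00  0.00000000e+00  0.00000000e+00  1.00000000e+00]]
trans cm [ 35.5  -20.94 -14.93]
rot deg [ -0.1   -0.07 -62.29]
```

Run:
```python
from h import *
from workcell import arm
need(arm.read_state(),[.535,-.205,.24],88)
```

```text
trans cm [ 39.31 -20.75  -0.93]
rot deg [-9.000e-02 -6.000e-02 -6.229e+01]
```

>>> arm_command:
  increments:
    - {"rot":[0,0,0],"translation":[3.28,-1.73,-0.08],"claw":-1}
    - {"rot":[0,0,0],"translation":[3.28,-1.73,-0.08],"claw":-1}
    - {"rot":[0,0,0],"translation":[3.28,-1.73,-0.08],"claw":-1}
    - {"rot":[0,0,0],"translation":[3.28,-1.73,-0.08],"claw":-1}
    - {"rot":[0,0,0],"translation":[3.28,-1.73,-0.08],"claw":-1}
    - {"rot":[0,0,0],"translation":[3.28,-1.73,-0.08],"claw":-1}
    - {"rot":[0,0,0],"translation":[3.28,-1.73,-0.08],"claw":-1}
    - {"rot":[0,0,0],"translation":[3.28,-1.73,-0.08],"claw":-1}
    - {"rot":[0,0,0],"translation":[3.28,-1.73,-0.08],"claw":-1}
    - {"rot":[0,0,0],"translation":[3.28,-1.73,-0.08],"claw":-1}
    - {"rot":[0,0,0],"translation":[3.28,-1.73,-0.08],"claw":-1}
    - {"rot":[0,0,0],"translation":[3.28,-1.73,-0.08],"claw":-1}

```text
clock: 1.15
tool_pos: [0.5363, -0.2035, 0.2407]
orientation: [-0.0, 0.975, 0.223, -0.0]
wrist_force: [0.6, -0.7, 0.3]
gripper_width: 0.0853
gripper_force: 0.0
```

>>> arm_command:
  increments:
    - {"rot":[0,0,-6.92],"translation":[0,0,0],"claw":-1}
    - {"rot":[0,0,-6.92],"translation":[0,0,0],"claw":-1}
    - {"rot":[0,0,-6.92],"translation":[0,0,0],"claw":-1}
    - {"rot":[0,0,-6.92],"translation":[0,0,0],"claw":-1}
    - {"rot":[0,0,-6.92],"translation":[0,0,0],"claw":-1}
    - {"rot":[0,0,-6.92],"translation":[0,0,0],"claw":-1}
    - {"rot":[0,0,-6.92],"translation":[0,0,0],"claw":-1}
    - {"rot":[0,0,-6.92],"translation":[0,0,0],"claw":-1}
    - {"rot":[0,0,-6.92],"translation":[0,0,0],"claw":-1}
    - {"rot":[0,0,0],"translation":[0,0,0],"claw":-1}
    - {"rot":[0,0,0],"translation":[0,0,0],"claw":-1}

```text
clock: 2.07
tool_pos: [0.5355, -0.2052, 0.2405]
orientation: [-0.0, 0.72, 0.694, -0.0]
wrist_force: [0.2, -0.1, 0.1]
gripper_width: 0.0857
gripper_force: 0.0
```

Run:
```python
from h import *
from workcell import arm
s=arm.read_state();c=arm.read_camera("wrist");pickle.dump((s,c),open("pics/w1.pkl","wb"));cv2.imwrite("pics/w1.png",c["frame"][:,:,::-1])
need(s,[.535,-.205,.24],88);print(s["clock"],s["tool_pos"],s["joint_positions"].round(2))
```

```text
trans cm [ 0.02 -0.05  0.05]
rot deg [-0.03 -0.02 -0.18]
2.0667 [ 0.53547518 -0.20519629  0.2405342 ] [-0.44  0.2   1.75  0.    1.19 -0.4 ]
```

View pics/w1.png

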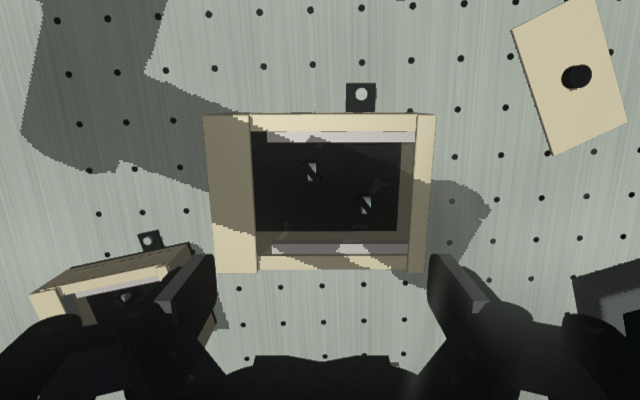

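The wrist view has the larger housing centred. Its wide lip spans columns 204–258 on the left and its narrow lip 408–435 on the right. I'll fit the model to these corners and overlay it.

```bash
cat > fit.py <<'E'
from h import *
from scipy.optimize import least_squares
s,c=pickle.load(open("pics/w1.pkl","rb")); R,t=wristRt(c,s)
M=np.array([(-109,72,14),(-109,-72,14),(-70,72,14),(-70,-72,14),(83,72,14),(83,-72,14)])/1000.
P=np.array([(204,115),(215,273),(250,114),(258,272),(436,115),(425,272)],float)
def W(v,M): return Rn.from_euler("z",v[2]).apply(M)+[v[0],v[1],.070]
r=least_squares(lambda v:(proj(c,W(v,M),R,t)-P).ravel(),[.5476,-.2179,-.035])
v=r.x;print(v,np.degrees(v[2]));print(r.fun.reshape(-1,2).round(1))
E
python3 - <<'E'
from fit import *
f=c["frame"][:,:,::-1][95:290,185:455]; k=2.9
im=cv2.resize(f,None,fx=k,fy=k,interpolation=cv2.INTER_CUBIC)
def line(a,b,col):
    q=proj(c,W(v,np.array([a,b])/1000.),R,t); q=((q-[185,95]+.5)*k).astype(int); cv2.line(im,tuple(map(int,q[0])),tuple(map(int,q[1])),col,1)
for a,b in [((-109,-72,14),(-109,72,14)),((-70,-72,14),(-70,72,14)),((69,-72,14),(69,72,14)),((83,-72,14),(83,72,14))]: line(a,b,(0,0,255))
for y in(-58,58): line((-70,y,5),(69,y,5),(0,200,0))
for y in(-72,72): line((-109,y,14),(83,y,14),(0,0,255))
for y in(-48,48): line((-58,y,0),(69,y,0),(255,0,0))
cv2.imwrite("pics/w1c.png",im)
E
```

```text
[ 0.54476057 -0.21902098 -0.03804233] -2.179664699110438
[[-1.3 -1.2]
 [ 1.5  0.4]
 [ 0.2 -0.2]
 [ 0.5  1.4]
 [ 0.8 -1.2]
 [-1.6  1.5]]
```

View pics/w1c.png

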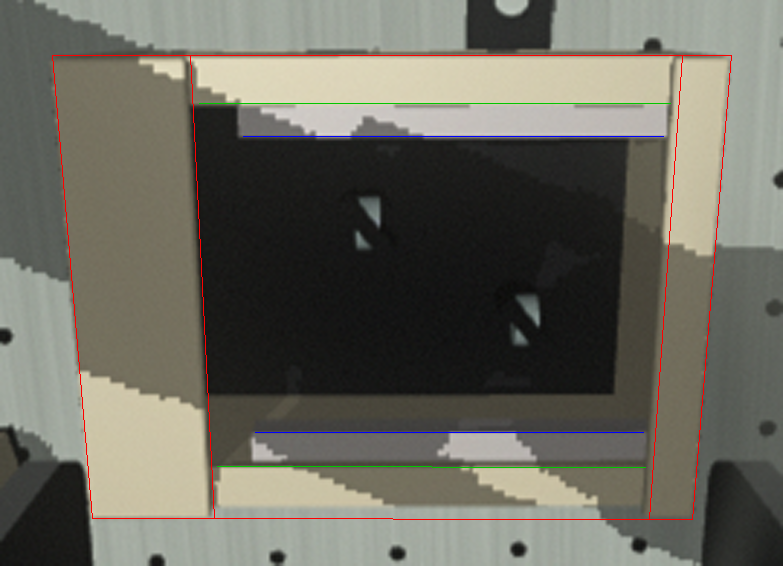

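The overlay matches the housing closely: seat about (0.544, -0.219), yaw about -2.1°. Now to the cover.

>>> arm_command:
  increments:
    - {"rot":[0,0,0],"translation":[3.95,-0.325,0],"claw":-1}
    - {"rot":[0,0,0],"translation":[3.95,-0.325,0],"claw":-1}
    - {"rot":[0,0,0],"translation":[3.95,-0.325,0],"claw":-1}
    - {"rot":[0,0,0],"translation":[3.95,-0.325,0],"claw":-1}
    - {"rot":[0,0,0],"translation":[3.95,-0.325,0],"claw":-1}
    - {"rot":[0,0,0],"translation":[3.95,-0.325,0],"claw":-1}
    - {"rot":[0,0,0],"translation":[3.95,-0.325,0],"claw":-1}
    - {"rot":[0,0,0],"translation":[3.95,-0.325,0],"claw":-1}
    - {"rot":[0,0,0],"translation":[3.95,-0.325,0],"claw":-1}
    - {"rot":[0,0,0],"translation":[3.95,-0.325,0],"claw":-1}
    - {"rot":[0,0,0],"translation":[3.95,-0.325,0],"claw":-1}
    - {"rot":[0,0,0],"translation":[3.95,-0.325,0],"claw":-1}

```text
clock: 3.12
tool_pos: [0.5128, 0.2717, 0.241]
orientation: [0.0, 0.72, 0.694, 0.0]
wrist_force: [0.4, -0.0, 0.0]
gripper_width: 0.0854
gripper_force: 0.0
```

>>> arm_command:
  increments:
    - {"rot":[0,0,6.43],"translation":[0,0,1.5],"claw":-1}
    - {"rot":[0,0,6.43],"translation":[0,0,1.5],"claw":-1}
    - {"rot":[0,0,6.43],"translation":[0,0,1.5],"claw":-1}
    - {"rot":[0,0,6.43],"translation":[0,0,1.5],"claw":-1}
    - {"rot":[0,0,0],"translation":[0,0,0],"claw":-1}
    - {"rot":[0,0,0],"translation":[0,0,0],"claw":-1}
    - {"rot":[0,0,0],"translation":[0,0,0],"claw":-1}

```text
clock: 3.7
tool_pos: [0.5138, 0.2699, 0.1816]
orientation: [0.0, 0.856, 0.518, 0.001]
wrist_force: [0.0, -0.0, 0.4]
gripper_width: 0.0854
gripper_force: 0.0
```

Run:
```python
from h import *
from workcell import arm
s=arm.read_state();c=arm.read_camera("wrist");pickle.dump((s,c),open("pics/w2.pkl","wb"));
R,t=wristRt(c,s); f=c["frame"][:,:,::-1].copy()
def W(v,M): return Rn.from_euler("z",v[2]).apply(M)+[v[0],v[1],0]
v=[.5132,.2705,np.radians(-27.9)]
for col,M in(((0,0,255),[(-70,-55,5),(-70,55,5),(70,55,5),(70,-55,5)]),((255,0,0),[(-7,-25,37),(-7,25,37),(7,25,37),(7,-25,37)])):
    q=proj(c,W(v,np.array(M)/1e3),R,t); print(q.round(0).tolist()); cv2.polylines(f,[q.round().astype(np.int32)],True,col,1)
cv2.imwrite("pics/w2.png",cv2.resize(f,None,fx=1.25,fy=1.25));print(s["tool_pos"],s["clock"])
```

```text
[[249.0, 234.0], [243.0, 116.0], [402.0, 117.0], [395.0, 234.0]]
[[314.0, 214.0], [314.0, 156.0], [331.0, 156.0], [330.0, 214.0]]
[0.51384574 0.26993077 0.18164221] 3.7
```

View pics/w2.png

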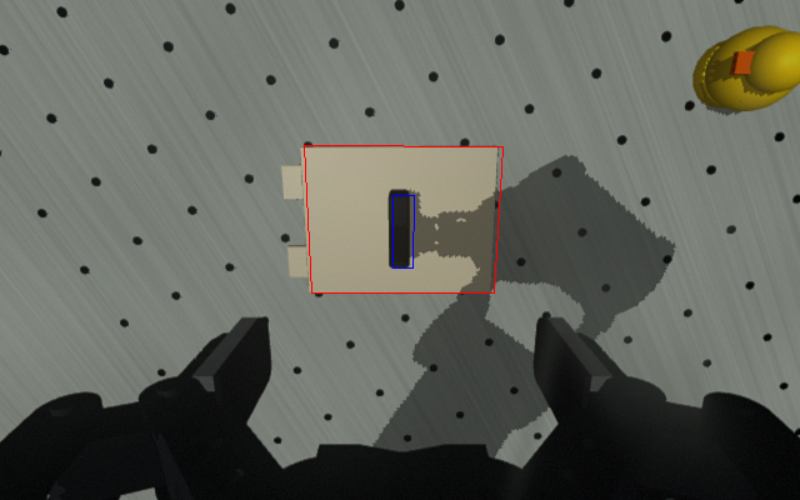

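The cover model overlays well: plate corners at about (304,147) to (497,293), rib at (399,229). The rib is only about 2 mm off along -x, so I descend and grip.

>>> arm_command:
  increments:
    - {"rot":[0,0,0.26],"translation":[0.03,-0.23,2.6],"claw":-1}
    - {"rot":[0,0,0],"translation":[0,0,2.6],"claw":-1}
    - {"rot":[0,0,0],"translation":[0,0,2.6],"claw":-1}
    - {"rot":[0,0,0],"translation":[0,0,2.6],"claw":-1}
    - {"rot":[0,0,0],"translation":[0,0,2.6],"claw":-1}
    - {"rot":[0,0,0],"translation":[0,0,2.6],"claw":-1}
    - {"rot":[0,0,0],"translation":[0,0,0.9],"claw":-1}
    - {"rot":[0,0,0],"translation":[0,0,0.8],"claw":-1}
    - {"rot":[0,0,0],"translation":[0,0,0],"claw":-1}
    - {"rot":[0,0,0],"translation":[0,0,0],"claw":-1}

```text
clock: 4.58
tool_pos: [0.5126, 0.2716, 0.0091]
orientation: [0.0, 0.857, 0.515, 0.001]
wrist_force: [0.4, 0.1, 0.2]
gripper_width: 0.0853
gripper_force: 0.0
```

>>> arm_command:
  increments:
    - {"rot":[0,0,0],"translation":[0,0,0],"claw":0.2}
    - {"rot":[0,0,0],"translation":[0,0,0],"claw":0.4}
    - {"rot":[0,0,0],"translation":[0,0,0],"claw":0.6}
    - {"rot":[0,0,0],"translation":[0,0,0],"claw":1}
    - {"rot":[0,0,0],"translation":[0,0,0],"claw":1}
    - {"rot":[0,0,0],"translation":[0,0,0],"claw":1}
    - {"rot":[0,0,0],"translation":[0,0,0],"claw":1}
    - {"rot":[0,0,0],"translation":[0,0,0],"claw":1}
    - {"rot":[0,0,0],"translation":[0,0,0],"claw":1}
    - {"rot":[0,0,0],"translation":[0,0,0],"claw":1}

```text
clock: 5.42
tool_pos: [0.5119, 0.2713, 0.0084]
orientation: [0.0, 0.857, 0.515, 0.0]
wrist_force: [0.4, -0.5, 4.5]
gripper_width: 0.0136
gripper_force: 59.7
```

Gripped: width 13.6 mm, 60 N. Now I lift, carry it over and turn it.

>>> arm_command:
  increments:
    - {"rot":[0,0,0],"translation":[0,0,-1.2],"claw":1}
    - {"rot":[0,0,0],"translation":[0,0,-3],"claw":1}
    - {"rot":[0,0,0],"translation":[0,0,-4],"claw":1}
    - {"rot":[0,0,0],"translation":[0,0,-4],"claw":1}
    - {"rot":[0,0,0],"translation":[0,0,-4],"claw":1}
    - {"rot":[0,0,0],"translation":[0,0,-4],"claw":1}
    - {"rot":[0,0,0],"translation":[0,0,-3],"claw":1}
    - {"rot":[0,0,0],"translation":[0,0,0],"claw":1}

```text
clock: 6.08
tool_pos: [0.5153, 0.2729, 0.2483]
orientation: [0.001, 0.857, 0.515, 0.007]
wrist_force: [1.1, 0.1, -1.6]
gripper_width: 0.0131
gripper_force: 59.1
```

>>> arm_command:
  increments:
    - {"rot":[0,0,0],"translation":[-3.44,2.24,0],"claw":1}
    - {"rot":[0,0,0],"translation":[-3.44,2.24,0],"claw":1}
    - {"rot":[0,0,0],"translation":[-3.44,2.24,0],"claw":1}
    - {"rot":[0,0,0],"translation":[-3.44,2.24,0],"claw":1}
    - {"rot":[0,0,0],"translation":[-3.44,2.24,0],"claw":1}
    - {"rot":[0,0,0],"translation":[-3.44,2.24,0],"claw":1}
    - {"rot":[0,0,0],"translation":[-3.44,2.24,0],"claw":1}
    - {"rot":[0,0,0],"translation":[-3.44,2.24,0],"claw":1}
    - {"rot":[0,0,0],"translation":[-3.44,2.24,0],"claw":1}
    - {"rot":[0,0,0],"translation":[-3.44,2.24,0],"claw":1}
    - {"rot":[0,0,0],"translation":[-3.44,2.24,0],"claw":1}
    - {"rot":[0,0,0],"translation":[-3.44,2.24,0],"claw":1}

```text
clock: 7.08
tool_pos: [0.5532, -0.2207, 0.2377]
orientation: [-0.002, 0.857, 0.515, -0.001]
wrist_force: [0.3, 1.1, -3.3]
gripper_width: 0.0133
gripper_force: 59.1
```

>>> arm_command:
  increments:
    - {"rot":[0,0,-5.18],"translation":[0,0,0],"claw":1}
    - {"rot":[0,0,-5.18],"translation":[0,0,0],"claw":1}
    - {"rot":[0,0,-5.18],"translation":[0,0,0],"claw":1}
    - {"rot":[0,0,-5.18],"translation":[0,0,0],"claw":1}
    - {"rot":[0,0,-5.18],"translation":[0,0,0],"claw":1}
    - {"rot":[-5,0,0],"translation":[0,0,0],"claw":1}
    - {"rot":[-5,0,0],"translation":[0,0,0],"claw":1}
    - {"rot":[-5,0,0],"translation":[0,0,0],"claw":1}
    - {"rot":[-5,0,0],"translation":[0,0,0],"claw":1}
    - {"rot":[0,0,0],"translation":[0,0,0],"claw":1}
    - {"rot":[0,0,0],"translation":[0,0,0],"claw":1}
    - {"rot":[0,0,0],"translation":[0,0,0],"claw":1}

```text
clock: 8.08
tool_pos: [0.555, -0.2195, 0.2394]
orientation: [0.124, 0.709, 0.684, 0.12]
wrist_force: [-0.1, -0.2, -3.0]
gripper_width: 0.013
gripper_force: 59.8
```

```bash
cat >> h.py <<'E'
SEAT=np.array([.5440,-.2190,.070]);YAW=-2.1
def tip_status(s):
    R,p=pose(s); B=Rn.from_euler("z",YAW,degrees=True)
    f=lambda v:(B.inv().apply(p+R.apply(v)-SEAT)*1000).round(1)
    y=B.inv().apply(R.apply([0,1,0])); print("tip mm",f([0,-.084,.0084]),"plain",f([0,.07,.0084]),"tilt",np.degrees(np.arcsin(y[2])).round(2),"yaw err",np.degrees(np.arctan2(y[1],y[0])).round(2),"F",B.inv().apply(s["wrist_force"]).round(1),"t",s["clock"])
def go(s,tip,tilt):
    "tip target (mm, seat frame) and tilt: tool-axis shift now, then turn"
    B=Rn.from_euler("z",YAW,degrees=True); T=B*Rn.from_euler("z",90,degrees=True)*Rn.from_euler("x",180,degrees=True)*Rn.from_euler("x",-tilt,degrees=True)
    R,p=pose(s); tgt=SEAT+B.apply(np.array(tip)/1000.)-T.apply([0,-.084,.0084])
    print("shift cm",(R.inv().apply(tgt-p)*100).round(2),"rot",np.degrees((R.inv()*T).as_rotvec()).round(2))
E
python3 - <<'E'
from h import *
from workcell import arm
s=arm.read_state();tip_status(s);go(s,[-64,0,40],20);go(s,[-64,0,-2],20);print(s["gripper_width"],s["joint_positions"].round(2))
c=arm.read_camera("wrist");pickle.dump((s,c),open("pics/w3.pkl","wb"));R,t=wristRt(c,s);f=c["frame"][:,:,::-1].copy()
Rr,p=pose(s)
M=np.array([(-.055,-.07,.0034),(.055,-.07,.0034),(.055,.07,.0034),(-.055,.07,.0034)])
cv2.polylines(f,[proj(c,p+Rr.apply(M),R,t).round().astype(np.int32)],True,(0,0,255),1)
B=Rn.from_euler("z",YAW,degrees=True)
q=proj(c,SEAT+B.apply(np.array([(-109,-72,14),(-109,72,14),(83,72,14),(83,-72,14)])/1e3),R,t);cv2.polylines(f,[q.round().astype(np.int32)],True,(0,200,0),1)
cv2.imwrite("pics/w3.png",cv2.resize(f,None,fx=1.25,fy=1.25))
E
```

```text
tip mm [-6.52e+01 -1.00e-01  1.33e+02] plain [ 7.970e+01 -1.000e-01  1.853e+02] tilt 19.87 yaw err -0.0 F [-0.1 -0.2 -3. ] t 8.0833
shift cm [ 0.01 -3.05  8.76] rot [-0.13 -0.03 -0.  ]
shift cm [ 1.000e-02 -4.480e+00  1.271e+01] rot [-0.13 -0.03 -0.  ]
0.012974505483626038 [-0.54  0.07  1.94  0.22  0.84 -0.63]
```

View pics/w3.png

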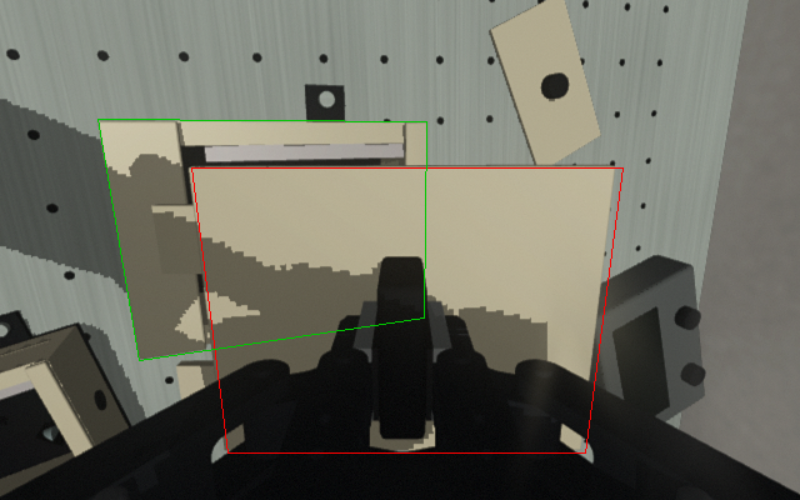

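The overlay agrees in y and yaw. The held cover shows about 1.5 mm toward -x of its mechanical place, which suggests a camera bias, so I shift the seat x estimate to 0.5455 (the top camera gave similar). Then I lower the tongues in front of the wide lip.

>>> arm_command:
  increments:
    - {"rot":[-0.13,0,0],"translation":[0,-0.5,1.5],"claw":1}
    - {"rot":[0,0,0],"translation":[0,-0.5,1.5],"claw":1}
    - {"rot":[0,0,0],"translation":[0,-0.5,1.5],"claw":1}
    - {"rot":[0,0,0],"translation":[0,-0.5,1.5],"claw":1}
    - {"rot":[0,0,0],"translation":[0,-0.5,1.5],"claw":1}
    - {"rot":[0,0,0],"translation":[0,-0.5,1.5],"claw":1}
    - {"rot":[0,0,0],"translation":[0,-0.5,1.5],"claw":1}
    - {"rot":[0,0,0],"translation":[0,-0.35,0.9],"claw":1}
    - {"rot":[0,0,0],"translation":[0,-0.25,0.6],"claw":1}
    - {"rot":[0,0,0],"translation":[0,-0.12,0.38],"claw":1}
    - {"rot":[0,0,0],"translation":[0,0,0],"claw":1}
    - {"rot":[0,0,0],"translation":[0,0,0],"claw":1}

```text
clock: 9.13
tool_pos: [0.5587, -0.22, 0.1097]
orientation: [0.126, 0.709, 0.683, 0.121]
wrist_force: [0.1, -0.5, -3.0]
gripper_width: 0.013
gripper_force: 59.8
```

```bash
sed -i 's/\[.5440,-.2190,.070\]/[.5455,-.2190,.070]/' h.py
python3 - <<'E'
from h import *
from workcell import arm
s=arm.read_state();tip_status(s);go(s,[-76,0,-5],20);go(s,[-89,0,-6],20)
E
```

```text
tip mm [-62.7  -0.5   2.8] plain [81.9 -0.4 56. ] tilt 20.18 yaw err 0.03 F [ 0.1 -0.5 -3. ] t 9.1333
shift cm [ 0.05 -1.52  0.3 ] rot [0.18 0.02 0.03]
shift cm [ 0.05 -2.77 -0.05] rot [0.18 0.02 0.03]
```

>>> arm_command:
  increments:
    - {"rot":[0.18,0,0],"translation":[0.01,-0.25,0.05],"claw":1}
    - {"rot":[0,0,0],"translation":[0.01,-0.25,0.05],"claw":1}
    - {"rot":[0,0,0],"translation":[0.01,-0.25,0.05],"claw":1}
    - {"rot":[0,0,0],"translation":[0.01,-0.25,0.05],"claw":1}
    - {"rot":[0,0,0],"translation":[0.01,-0.25,0.05],"claw":1}
    - {"rot":[0,0,0],"translation":[0,-0.25,0.05],"claw":1}
    - {"rot":[0,0,0],"translation":[0,0,0],"claw":1}
    - {"rot":[0,0,0],"translation":[0,0,0],"claw":1}

```text
clock: 9.8
tool_pos: [0.5448, -0.2187, 0.1011]
orientation: [0.125, 0.709, 0.684, 0.12]
wrist_force: [-0.4, -0.2, -2.4]
gripper_width: 0.0129
gripper_force: 59.9
```

Run:
```python
from h import *
from workcell import arm
s=arm.read_state();tip_status(s);go(s,[-82,0,-5.5],20);go(s,[-89,0,-6],20)
```

```text
tip mm [-76.8   0.3  -5.4] plain [68.   0.3 47.1] tilt 19.95 yaw err 0.0 F [-0.3 -0.2 -2.4] t 9.8
shift cm [-0.03 -0.49 -0.18] rot [-0.05 -0.01  0.  ]
shift cm [-0.03 -1.17 -0.37] rot [-0.05 -0.01  0.  ]
```

No contact yet, as expected. Pushing back against the bar in small steps.

>>> arm_command:
  increments:
    - {"rot":[0,0,0],"translation":[-0.01,-0.17,-0.06],"claw":1}
    - {"rot":[0,0,0],"translation":[-0.01,-0.16,-0.06],"claw":1}
    - {"rot":[0,0,0],"translation":[-0.01,-0.16,-0.06],"claw":1}
    - {"rot":[0,0,0],"translation":[0,0,0],"claw":1}
    - {"rot":[0,0,0],"translation":[0,0,0],"claw":1}
    - {"rot":[0,0,0],"translation":[0,0,0],"claw":1}

```text
clock: 10.3
tool_pos: [0.5405, -0.219, 0.1017]
orientation: [0.125, 0.709, 0.683, 0.121]
wrist_force: [4.9, 1.4, -4.0]
gripper_width: 0.013
gripper_force: 59.6
```

Run:
```python
from h import *
from workcell import arm
s=arm.read_state();tip_status(s);go(s,[-89,0,-6],20)
```

```text
tip mm [-81.   -0.2  -5. ] plain [63.6 -0.2 47.8] tilt 20.03 yaw err -0.0 F [ 4.8  1.6 -4. ] t 10.3
shift cm [ 0.02 -0.78 -0.17] rot [ 0.03  0.02 -0.  ]
```

>>> arm_command:
  increments:
    - {"rot":[0,0,0],"translation":[0,-0.2,-0.04],"claw":1}
    - {"rot":[0,0,0],"translation":[0,-0.2,-0.04],"claw":1}
    - {"rot":[0,0,0],"translation":[0,-0.2,-0.04],"claw":1}
    - {"rot":[0,0,0],"translation":[0,-0.18,-0.04],"claw":1}
    - {"rot":[0,0,0],"translation":[0,0,0],"claw":1}
    - {"rot":[0,0,0],"translation":[0,0,0],"claw":1}
    - {"rot":[0,0,0],"translation":[0,0,0],"claw":1}

```text
clock: 10.88
tool_pos: [0.5343, -0.219, 0.1019]
orientation: [0.127, 0.709, 0.683, 0.122]
wrist_force: [7.8, 2.9, -2.2]
gripper_width: 0.0128
gripper_force: 59.5
```

Run:
```python
from h import *
from workcell import arm
s=arm.read_state();tip_status(s)
for th,z in((15,-4.5),(10,-2.5),(5,-1),(0,.5)): go(s,[-89,0,z],th)
```

```text
tip mm [-87.1  -0.4  -5. ] plain [57.4 -0.5 48.2] tilt 20.23 yaw err -0.05 F [ 7.7  3.2 -2.2] t 10.8833
shift cm [ 0.05 -0.12  0.65] rot [ 5.23  0.07 -0.05]
shift cm [ 0.05 -0.07  1.2 ] rot [10.23  0.06 -0.05]
shift cm [ 0.05 -0.11  1.79] rot [15.23  0.06 -0.06]
shift cm [ 0.05 -0.21  2.37] rot [20.23  0.06 -0.06]
```

The bar force of 7.7 N means about 9.4 mm of travel, which matches the tip position. Now I swing the plain edge down about the tongue tips, first half.

>>> arm_command:
  increments:
    - {"rot":[2.55,0,0],"translation":[0.02,-0.05,0.32],"claw":1}
    - {"rot":[2.55,0,0],"translation":[0.02,-0.03,0.32],"claw":1}
    - {"rot":[2.55,0,0],"translation":[0.01,0.05,0.28],"claw":1}
    - {"rot":[2.55,0,0],"translation":[0,0.06,0.27],"claw":1}
    - {"rot":[0,0,0],"translation":[0,0,0],"claw":1}
    - {"rot":[0,0,0],"translation":[0,0,0],"claw":1}
    - {"rot":[0,0,0],"translation":[0,0,0],"claw":1}

```text
clock: 11.47
tool_pos: [0.5391, -0.2193, 0.0901]
orientation: [0.065, 0.717, 0.691, 0.061]
wrist_force: [8.3, 1.4, -4.5]
gripper_width: 0.0132
gripper_force: 59.5
```

Run:
```python
from h import *
from workcell import arm
s=arm.read_state();tip_status(s)
for th,z in((7,-1.5),(5,-1),(2.5,-.3),(0,.3)): go(s,[-89,0,z],th)
```

```text
tip mm [-87.6  -0.5  -3. ] plain [64.  -0.6 24.2] tilt 10.17 yaw err -0.01 F [ 8.2  1.8 -4.5] t 11.4667
shift cm [ 0.05 -0.08  0.3 ] rot [ 3.17  0.15 -0.01]
shift cm [ 0.05 -0.06  0.54] rot [ 5.17  0.15 -0.01]
shift cm [ 0.06 -0.05  0.84] rot [ 7.67  0.15 -0.02]
shift cm [ 0.06 -0.06  1.15] rot [10.17  0.15 -0.02]
```

>>> arm_command:
  increments:
    - {"rot":[1.27,0,0],"translation":[0.02,-0.09,0.14],"claw":1}
    - {"rot":[1.27,0.05,0],"translation":[0.02,-0.03,0.14],"claw":1}
    - {"rot":[1.27,0.05,0],"translation":[0.02,0.01,0.15],"claw":1}
    - {"rot":[1.27,0.05,0],"translation":[0,0.02,0.15],"claw":1}
    - {"rot":[1.27,0,0],"translation":[0,0.02,0.14],"claw":1}
    - {"rot":[1.27,0,0],"translation":[0,0.02,0.14],"claw":1}
    - {"rot":[1.27,0,0],"translation":[0,0.02,0.14],"claw":1}
    - {"rot":[1.27,0,0],"translation":[0,0.02,0.14],"claw":1}
    - {"rot":[0,0,0],"translation":[0,0,0],"claw":1}
    - {"rot":[0,0,0],"translation":[0,0,0],"claw":1}
    - {"rot":[0,0,0],"translation":[0,0,0],"claw":1}

```text
clock: 12.38
tool_pos: [0.541, -0.2193, 0.0788]
orientation: [0.001, 0.72, 0.694, 0.001]
wrist_force: [7.8, 0.4, -3.5]
gripper_width: 0.0128
gripper_force: 59.8
```

Run:
```python
from h import *
from workcell import arm
s=arm.read_state();tip_status(s)
go(s,[-89,0,.0],0); go(s,[-83,0,0],0)
```

```text
tip mm [-88.4  -0.5   0.1] plain [65.6 -0.5  0.6] tilt 0.17 yaw err 0.0 F [ 7.8  0.6 -3.5] t 12.3833
shift cm [ 0.05 -0.05  0.04] rot [0.17 0.06 0.  ]
shift cm [0.05 0.55 0.04] rot [0.17 0.06 0.  ]
```

The cover is flat and clear of the narrow lip: weight only on the wrist, bar pushing with about 8 N. I let the spring carry it forward in the hand, most of the way.

>>> arm_command:
  increments:
    - {"rot":[0.17,0,0],"translation":[0,0.1,0.03],"claw":1}
    - {"rot":[0,0,0],"translation":[0,0.15,0],"claw":1}
    - {"rot":[0,0,0],"translation":[0,0.15,0],"claw":1}
    - {"rot":[0,0,0],"translation":[0,0.15,0],"claw":1}
    - {"rot":[0,0,0],"translation":[0,0,0],"claw":1}
    - {"rot":[0,0,0],"translation":[0,0,0],"claw":1}

```text
clock: 12.88
tool_pos: [0.5443, -0.2193, 0.0784]
orientation: [-0.002, 0.72, 0.694, -0.002]
wrist_force: [4.3, -2.1, 3.5]
gripper_width: 0.013
gripper_force: 60.9
```

Run:
```python
from h import *
from workcell import arm
tip_status(arm.read_state())
```

```text
tip mm [-85.3  -0.4   0.4] plain [68.7 -0.3 -0.3] tilt -0.28 yaw err 0.03 F [ 4.4 -2.   3.5] t 12.8833
```

>>> arm_command:
  increments:
    - {"rot":[-0.2,0,0],"translation":[0,0.12,-0.03],"claw":1}
    - {"rot":[0,0,0],"translation":[0,0.12,0],"claw":1}
    - {"rot":[0,0,0],"translation":[0,0.1,0],"claw":1}
    - {"rot":[0,0,0],"translation":[0,0,0],"claw":1}
    - {"rot":[0,0,0],"translation":[0,0,0],"claw":1}

```text
clock: 13.3
tool_pos: [0.5453, -0.2191, 0.0784]
orientation: [-0.003, 0.719, 0.695, -0.002]
wrist_force: [-0.2, -3.2, 8.4]
gripper_width: 0.0127
gripper_force: 61.6
```

Run:
```python
from h import *
from workcell import arm
tip_status(arm.read_state())
```

```text
tip mm [-84.3  -0.2   0.6] plain [69.7 -0.  -0.5] tilt -0.38 yaw err 0.08 F [-0.  -3.2  8.4] t 13.3
```

The cover is flush, and the hand is now pressing it lightly on the rails, so friction holds it. I relieve that and release, so the spring can finish the slide.

>>> arm_command:
  increments:
    - {"rot":[-0.3,0,0],"translation":[0,0,-0.05],"claw":1}
    - {"rot":[0,0,0],"translation":[0,0,0],"claw":1}
    - {"rot":[0,0,0],"translation":[0,0,0],"claw":1}

```text
clock: 13.55
tool_pos: [0.5456, -0.2191, 0.0784]
orientation: [-0.0, 0.719, 0.695, -0.0]
wrist_force: [1.8, -4.9, 5.9]
gripper_width: 0.0131
gripper_force: 61.2
```

Run:
```python
from h import *
from workcell import arm
tip_status(arm.read_state())
```

```text
tip mm [-83.9  -0.2   0. ] plain [70.1  0.  -0.1] tilt -0.04 yaw err 0.08 F [ 1.9 -4.8  5.9] t 13.55
```

>>> arm_command:
  increments:
    - {"rot":[0,0,0],"translation":[-0.05,0,0],"claw":1}
    - {"rot":[0,0,0],"translation":[0,0,0],"claw":0.6}
    - {"rot":[0,0,0],"translation":[0,0,0],"claw":0.2}
    - {"rot":[0,0,0],"translation":[0,0,0],"claw":0}
    - {"rot":[0,0,0],"translation":[0,0,0],"claw":0}
    - {"rot":[0,0,0],"translation":[0,0,0],"claw":0}
    - {"rot":[0,0,0],"translation":[0,0,0],"claw":0}
    - {"rot":[0,0,0],"translation":[0,0,0],"claw":0}

```text
clock: 14.22
tool_pos: [0.5447, -0.2179, 0.077]
orientation: [-0.002, 0.72, 0.694, 0.0]
wrist_force: [0.1, -0.2, 0.5]
gripper_width: 0.0429
gripper_force: 0.0
```

>>> arm_command:
  increments:
    - {"rot":[0,0,0],"translation":[0,0.2,-0.5],"claw":0}
    - {"rot":[0,0,0],"translation":[0,0,-1.5],"claw":0}
    - {"rot":[0,0,0],"translation":[0,0,-3],"claw":0}
    - {"rot":[0,0,0],"translation":[0,0,-4],"claw":0}
    - {"rot":[0,0,0],"translation":[0,0,-4],"claw":0}
    - {"rot":[0,0,0],"translation":[0,0,-3.2],"claw":0}
    - {"rot":[0,0,0],"translation":[0,0,0],"claw":0}
    - {"rot":[0,0,0],"translation":[0,0,0],"claw":0}
    - {"rot":[0,0,0],"translation":[0,0,0],"claw":0}

```text
clock: 14.97
tool_pos: [0.5473, -0.2187, 0.2396]
orientation: [-0.002, 0.72, 0.694, 0.0]
wrist_force: [0.0, -0.2, -1.0]
gripper_width: 0.043
gripper_force: 0.0
```

Run:
```python
from h import *
from workcell import arm
s=arm.read_state();c=arm.read_camera("wrist");R,t=wristRt(c,s);f=c["frame"][:,:,::-1].copy()
B=Rn.from_euler("z",YAW,degrees=True)
def pl(M,col):
    q=proj(c,SEAT-[.0015,0,0]+B.apply(np.array(M)/1e3),R,t);cv2.polylines(f,[q.round().astype(np.int32)],True,col,1)
pl([(-3,-25,37),(-3,25,37),(11,25,37),(11,-25,37)],(255,0,0))
pl([(-66,-55,5),(-66,55,5),(74,55,5),(74,-55,5)],(0,0,255))
cv2.imwrite("pics/w4.png",cv2.resize(f[70:310,150:490],None,fx=2.3,fy=2.3,interpolation=cv2.INTER_CUBIC));print(s["tool_pos"],s["clock"],s["gripper_width"],s["wrist_force"])
```

```text
[ 0.54732155 -0.21867277  0.23959898] 14.9667 0.04304699948758535 [ 0.03087905 -0.24151977 -0.95972643]
```

View pics/w4.png

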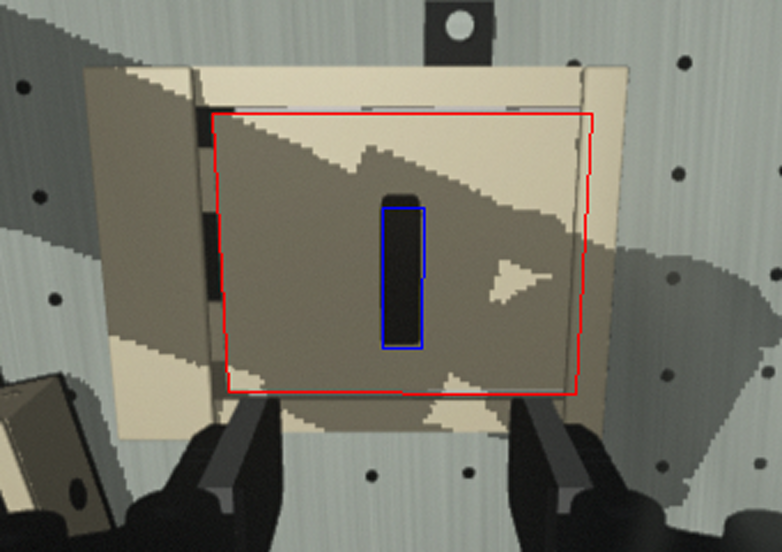

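The cover lies flat. Its tongues go under the wide lip at px (208,160) and (215,330), its plain edge is under the narrow lip at column ~575, and the plate and rib match the seated model. The hand is clear, so I hand it in.

```bash
python3 -c "
from workcell import arm
print(arm.job_done())"
```

```text
the job is handed in; nothing more can be done
None
```

The cover is back on the larger housing, lying flat on its rails, caught under both lips and released; I handed the job in at about 15 s, and no result came back. The last wrist picture matches the seated position, but I didn't take a final picture of the rest of the table.

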